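# Turn the control module and scan its label

## Task

The control module on the sloping stand has its bar-code label hidden against the stand. Turn it over and set it back down on the stand's ledge, centred and leaning on the back plate with the label facing out; then take the scanner, point it squarely at the middle of the label from roughly 5 to 14 cm away and hold it steady there for at least a second and a half. Finally lay the scanner back on its side on the cork mat, without dropping anything on the way, leave the module as it stands, label out, and leave the jar, wrench and carton alone.

Things in the scene. Friction and masses are not known exactly. Their poses are not given: they have to be found in the camera images.
- stand: Fixed bare-steel stand (base plate 150 x 130 x 12 mm, z up, origin under it, 5 mm from its centre). A back plate leans 35 degrees from vertical, its top towards the stand's -x, so its face looks up and to the stand's +x: to the robot's right, 50 to 80 degrees off straight ahead. A ledge at its foot carries the module.
- stand_face (a point): Frame of the sloping face. Origin: middle of the inner corner of back plate and ledge, 40 mm above the bench. x = up the slope, z = outward normal, y along the ledge. Plate: 90 mm wide (y), 60 mm high (x), 6 mm thick behind the face. Ledge: 120 mm long, 34 mm out, ending in a lip 11 mm high; slot 29 mm between face and lip. All of the stand is below x = 60 mm.
- module: Loose flat control module: cast aluminium box 120 (x) x 100 (y) x 20 mm (z), 0.2-0.4 kg, origin at its centre. +z face: bar-code label; -z face: cooling fins, flat in the top 35 mm. Starts standing on the ledge, label towards the plate, x up the slope, centre 60 mm up the slope; its upper 60 mm stand free above the plate and can be gripped across the 20 mm.
- label (a point): Centre of the paper label (60 x 45 mm, black bars) on the module's +z face, 15 mm below the module's centre along its x; z = out of the label.
- scanner: Loose pistol-shaped bar-code scanner, grey and black plastic, 0.15-0.3 kg, lying on its side, 40 mm high. Barrel 100 x 46 mm (nose 52) along x, reading window at its -x end; handle 32 mm wide, 38 mm high, leaves the barrel near its rear to +y (leaning 0.2 rad to +x), ends 113 mm from the barrel's axis. Origin: under the barrel's centre; z up.
- scanner_grip (a point): Middle of the scanner's handle, 19 mm above the surface it lies on. x = along the handle away from the barrel, y = across the handle (32 mm wide, the direction to grip), z up.
- scanner_window (a point): Centre of the scanner's reading window, at the front of the barrel. z = the direction the scanner reads in; it equals the scanner's -x. y = the scanner's y.
- scanner_mid (a point): Middle of the scanner's outline, at half its thickness (20 mm above the surface it lies on): 10 mm (x), 40 mm (y) from the scanner's origin.
- mat: Fixed brown cork mat 200 x 200 x 4 mm on which the scanner lies; origin at the centre of its underside.
- jar: Bystander: loose closed jar, 64 mm across, 110 mm high.
- wrench: Bystander: loose steel wrench 180 mm long lying along its x.
- carton: Bystander: loose cardboard carton 90 x 130 x 80 mm at the robot's left.
There are look-alikes about, which are no part of the job. Of the things that look like the module, the smaller one is meant. There is more than one size of the scanner; the one meant has the size given above.

How it is judged:
On the way, in this order (a step that is already met when the one before it is completed fails the run):
1. the module is back on the stand's ledge, leaning on the back plate with its label facing out, and released (angle between the z axis of module and the z axis of stand_face, either way round below 0.12 rad and z of label in the frame of stand_face between 0.014 and 0.027 m and x of module in the frame of stand_face between 0.04 and 0.07 m and y of module in the frame of stand_face between -0.03 and 0.03 m and contact force between the fingers and module below 0.1 N and linear speed of module below 0.02 m/s), for 0.3 s.
2. the scanner is held still for 1 s, aimed at the label: label centre within 20 mm of the window's axis, 40 to 150 mm in front of it, within 0.4 rad of square, module still standing label out (angle between the z axis of module and the z axis of stand_face, either way round below 0.12 rad and z of label in the frame of stand_face between 0.014 and 0.027 m and x of module in the frame of stand_face between 0.04 and 0.07 m and y of module in the frame of stand_face between -0.03 and 0.03 m and z of label in the frame of scanner_window between 0.04 and 0.15 m and x of label in the frame of scanner_window between -0.02 and 0.02 m and y of label in the frame of scanner_window between -0.02 and 0.02 m and angle between the z axis of scanner_window and the z axis of label, either way round below 0.4 rad and z of scanner_window in the frame of label above 0.03 m and linear speed of scanner below 0.03 m/s and angular speed of scanner below 0.3 rad/s and contact force between the fingers and scanner above 0.5 N), for 1 s.
At the end, for the whole second after the job is handed in: Module on the ledge, leaning on the plate, label out (within 0.12 rad; label 14-27 mm off the face; centre 40-70 mm up the slope, within 30 mm of the ledge's middle). Scanner flat on a side on the mat (0.12 rad; its middle within 90 mm of the mat's centre along each mat axis). Both at rest (angle between the z axis of module and the z axis of stand_face, either way round below 0.12 rad and z of label in the frame of stand_face between 0.014 and 0.027 m and x of module in the frame of stand_face between 0.04 and 0.07 m and y of module in the frame of stand_face between -0.03 and 0.03 m and linear speed of each of module, scanner below 0.02 m/s and angle between the z axis of scanner and the z axis of mat, either way round below 0.12 rad and x of scanner_mid in the frame of mat between -0.09 and 0.09 m and y of scanner_mid in the frame of mat between -0.09 and 0.09 m and z of scanner_mid in the frame of mat between 0.015 and 0.032 m); the robot touches nothing.
It fails at once if the scanner is let go in the air, more than about 30 mm above the mat (contact force between anything else and scanner below 0.02 N and height (world z) of scanner_mid above 0.055 m).
It fails at once if the module is let go in the air, more than 30 mm above its seat (contact force between anything else and module below 0.02 N and height (world z) of module above 0.125 m).
It fails at once if the jar is pushed by more than 30 mm (distance of jar from where it was at the start of the episode above 0.03 m).
It fails at once if the wrench is pushed by more than 30 mm (distance of wrench from where it was at the start of the episode above 0.03 m).
It fails at once if the carton is pushed by more than 30 mm (distance of carton from where it was at the start of the episode above 0.03 m).
It also fails if it takes over 72 s, if anything falls off the work surface, if the arm or the gripper's body presses on something with over 40 N, if the wrist force passes 120 N, or if a joint passes its speed limit or range.

## Robot

A 6-joint arm with a two-finger parallel gripper is mounted at the origin on the work surface. World frame = base frame: x ahead of the robot, y to its left, z up, the work surface at z = 0. Lengths are in m, angles in rad, forces in N, time in s.
With the tool pointing down it reaches from about 0.325 to 0.9 m from the base axis. Payload 6.1 kg.
Tool frame: the origin (TCP) lies on the centre line of the jaws, within the pads' length; the fingertips stand 22 mm ahead of it and the grasp point (between the pads) lies 3 mm ahead of it (finger_overhang is the distance from the TCP to the fingertips, in m); z points along the fingers, y is the line along which they close (so a half turn about z gives the same grasp; the last joint's range is limited). The gripper opens to 87 mm and grips with 3 to 60 N. Pads are 19 mm wide; open, the fingers measure 117 mm over their backs; the gripper's body (75 mm by 190 mm) begins 51 mm behind the grasp point.
Start: joints at [-1.424, 0.22, 1.526, -0, 1.395, -0.126], TCP at [0.168, -0.602, 0.213] pointing down, gripper open.
Joint ranges: [-2.98, 2.98], [-0.91, 2.08], [0.09, 2.57], [-1.24, 4.39], [0.2, 2.65], [-2.68, 2.68]. Speed limits (rad/s): [2.57, 2.57, 3.01, 3.14, 3.14, 3.14].

## Interface

Orientations are given as a rotation vector (axis times angle).
In Python, from station import * gives the robot as it stands. The module is installed in compiled form; this text tells all that it offers.
- The arm moves only by the tool move_arm, never from a script. Its argument "steps" is a list that holds one entry, the list of rows, each a list of 5 numbers: the opening, from -1 (shut) to 1 (fully open), then the shift along the tool's x, y, z in mm, then the turn about the tool's z in degrees. A call has 1 to 20 rows; each row shifts and turns the commanded pose from where the row before left it, along the tool's axes as they then stand; what a row does not reach is not made up. A row lasts 1/8 s, in which the tool goes at most 62.5 mm and 10.7 degrees, less where a joint would pass 70% of its speed; a pose out of reach is approached as far as the arm can. A call with a gripper value outside its range is refused whole. The fingers move at their own pace and stop on an object; the grip force is fixed at half the most. Time passes only in rows, so rows that do not move let the fingers close. It gives the time, the measured TCP pose, the force, the opening and the grip force at its end, in the units of the state.
- read_state(): the state, without advancing time (a new reading comes with each control period).
- read_camera(name): name is "side" or "top" or "wrist"; returns a dict with "image" (400x640x3 uint8, red, green, blue), "depth" (400x640 float32, m along the optical axis (not along the pixel's ray), 0 where there is no reading), "fovy" (degrees; the focal length in pixels is half the picture's height over the tangent of half this angle, whatever the lens; pixels are square), "cx", "cy" (the principal point, pixels), "eye" and "attitude" of the camera in the world; the wrist camera has in their place "mount" (4x4, takes a point from camera to tool coordinates, whose origin is the TCP and whose axes are the flange's). Camera axes: x right, y down, z forward; pixel columns grow to the right and rows downward; lengths in m; the calibration is good to about 2 mm. A picture is of the moment at which its call begins: read the wrist's pose just before it.
- sign_off(): hands the job in; it is judged then, once.
The state is a dict: "time": time; "joint_positions": joint angles; "qd": joint speeds; "tau": joint torques, N m; "tcp_pos": TCP position; "orientation": TCP orientation; "force": force on the tool from outside, world axes, zero at the start; "torque": the same for the moment, N m; "opening": finger opening in m; "grip_force": force on a finger pad.
Only numpy, scipy, OpenCV 4.12 (cv2) and the standard library are available. Lean on these libraries where they do the work, as an engineer would, in place of code of your own. Each camera call takes 0.05 s, during which the arm holds its last target. There are 200 camera calls.

## Working session

There is one attempt and no reset: what is moved stays moved. The work goes in short steps, Python scripts to look and compute and a tool call to move; the robot and the scene stay as the last step left them, time stands still between calls to the robot, and variables do not carry over. Pictures are saved under pics/ and viewed, at most 10 in all, crops included, and the job is handed in when it is done.

Besides the shell and the picture viewer there is one more tool, called after ">>>" as a command line: name --argument value ..., lists and objects as JSON in quotes. move_arm: Moves the arm, as the interface text tells. Its arguments: {"type":"object","properties":{"steps":{"type":"array","items":{"type":"array","items":{"type":"array","items":{"type":"number"}}}}},"required":["steps"]}

```bash
mkdir -p pics; cat > h.py <<'E'
from station import *
import numpy as np, cv2
from scipy.spatial.transform import Rotation as R
def cam(n):
    s=read_state(); c=read_camera(n); f=200/np.tan(np.radians(c['fovy'])/2); c['f']=f
    if n=='wrist':
        T=np.eye(4);T[:3,:3]=R.from_rotvec(s['orientation']).as_matrix();T[:3,3]=s['tcp_pos'];M=T@np.array(c['mount'])
    else:
        M=np.eye(4); a=np.array(c['attitude'],float)
        M[:3,:3]=a if a.shape==(3,3) else R.from_rotvec(a).as_matrix(); M[:3,3]=c['eye']
    c['M']=M
    v,u=np.mgrid[:400,:640]; d=c['depth']
    P=np.stack([(u-c['cx'])/f*d,(v-c['cy'])/f*d,d],-1)
    c['P']=P@M[:3,:3].T+M[:3,3]; c['P'][d==0]=np.nan
    return c
def save(n,im,k=1): cv2.imwrite('pics/'+n,cv2.resize(im[...,::-1],None,fx=k,fy=k))
E
python3 - <<'E'
from h import *
for n in ('top','side'):
    c=cam(n); np.savez(n,P=c['P'],im=c['image'],M=c['M'],f=c['f'],c=[c['cx'],c['cy']]); save(n+'0.png',c['image'],1.25); print(n,c['attitude'],c['eye'],c['f'],c['cx'],c['cy'],(c['depth']==0).mean())
s=read_state();print(s)
E
```

```text
top [-2.16847136  2.12610003 -0.09118575] [0.39775572 0.05313777 1.00473263] 365.837349985409 322.0653539384115 199.7992194286359 0.00426171875
side [-0.4414612   2.76909162 -1.14243351] [0.26806462 0.82550369 0.90966959] 370.1510748361419 312.9051288727772 200.16195704223665 0.00415625
{'time': 0.1, 'joint_positions': array([-1.42409883e+00,  2.21147395e-01,  1.52750391e+00, -5.58484841e-06,
        1.39466465e+00, -1.26084981e-01]), 'qd': array([ 0.00054054, -0.00326593, -0.00318519, -0.00090159, -0.00065781,
        0.00022458]), 'tau': array([ 9.06820096e-04, -4.95942986e+01, -3.88520980e+01,  7.04054022e-02,
        5.15160151e-02, -5.85355747e-05]), 'tcp_pos': array([ 0.16830243, -0.60132391,  0.21164275]), 'orientation': array([-3.11070971e+00, -4.26925701e-01,  3.65132332e-05]), 'force': array([ 0.66165396,  0.31735958, -0.45417987]), 'torque': array([-0.01125033,  0.01758703,  0.01161387]), 'grip_force': 0.0, 'opening': 0.08690052667297687}
```

View pics/top0.png

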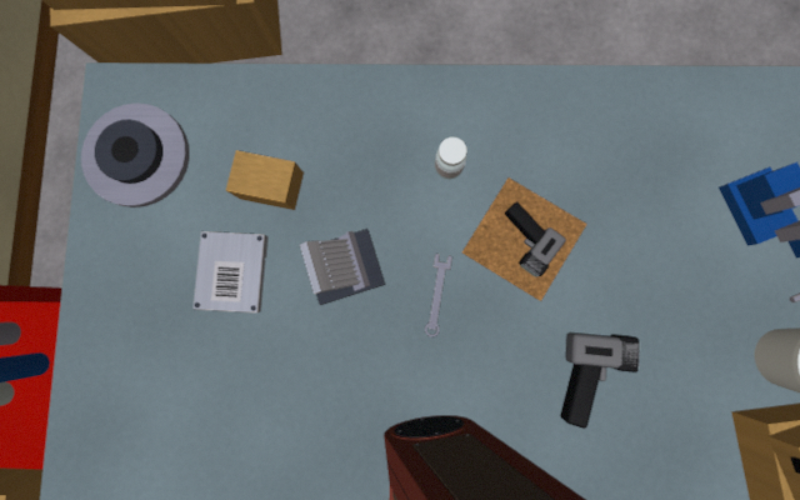

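View pics/side0.png

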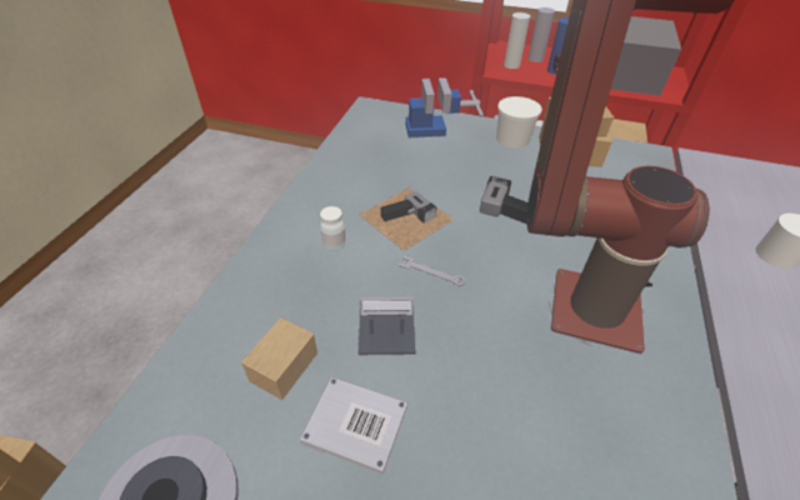

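The top picture shows the module candidates: a flat plate at (230,270) and a finned box on the stand at (335,265). The smaller one, leaning on the stand with its fins out, fits the description. The scanner candidates are at (535,240) on the cork mat and (600,370) on the bench. The smaller one on the mat fits. The jar is at (452,155), the wrench at (437,295) and the carton at (265,180). The stand faces the right-hand side of the picture.

```bash
python3 - <<'E'
from h import *
d=np.load('top.npz'); P=d['P']; im=d['im']; save('crop.png',np.hstack([im[170:250,230:320],im[135:245,365:475][15:95,10:100]]),4)
def rect(m,lab):
    p=P[m][:,:2]; r=cv2.minAreaRect((p*1000).astype(np.float32)); print(lab,m.sum(),np.round(r[0],1),np.round(r[1],1),round(r[2],1),np.round(cv2.boxPoints(r)).tolist())
box=lambda u0,u1,v0,v1:(np.mgrid[:400,:640][1]>=u0)&(np.mgrid[:400,:640][1]<u1)&(np.mgrid[:400,:640][0]>=v0)&(np.mgrid[:400,:640][0]<v1)
z=P[...,2]; B=box(232,316,175,250)
rect(B&(z>.006),'stand+module'); rect(B&(z>.006)&(z<.016),'base'); rect(B&(z>.075),'module up')
q=P[B&(z>.095)]; c=q.mean(0);u,s,vt=np.linalg.svd(q-c);print('plane',vt,s/np.sqrt(len(q)),c,q[:,2].max())
S=box(370,470,140,245); hsv=cv2.cvtColor(im,cv2.COLOR_RGB2HSV)
cork=S&(hsv[...,1]>90)&(hsv[...,0]<25); rect(cork,'mat')
sc=S&(z>.022); rect(sc,'scanner'); print('zmax',np.percentile(z[sc],[50,95]))
g=im.max(-1)
rect(sc&(z>.034),'top'); 
# profile
n=lambda m:P[m]
L=box(440,520,255,345)&(z>.02); rect(L,'big scanner'); print(np.percentile(z[L],[50,95]))
rect(box(150,215,180,255)&(z>.01),'big module'); J=box(345,376,105,142)&(z>.03);rect(J,'jar');rect(box(340,365,198,270)&(z>.004),'wrench');rect(box(178,245,118,170)&(z>.03),'carton')
E
```

```text
stand+module 2720 [475.3 212.8] [129.4 149.9] 18.9 [[390.0, 263.0], [438.0, 121.0], [561.0, 163.0], [512.0, 305.0]]
base 831 [475.3 212.8] [129.4 149.9] 18.9 [[390.0, 263.0], [438.0, 121.0], [561.0, 163.0], [512.0, 305.0]]
module up 1206 [470.1 230.2] [100.1  70. ] 19.0 [[411.0, 247.0], [434.0, 181.0], [529.0, 213.0], [506.0, 280.0]]
plane [[-9.49943116e-01 -3.12422912e-01 -3.01048244e-05]
 [ 1.91313201e-01 -5.81624614e-01 -7.90640290e-01]
 [ 2.46996632e-01 -7.51069060e-01  6.12280925e-01]] [0.02919499 0.02118645 0.00509411] [0.46620369 0.23865723 0.12900329] 0.15253755090824894
mat 3974 [ 546.5 -180. ] [195.3 196.9] 58.6 [[412.0, -212.0], [579.0, -315.0], [681.0, -148.0], [513.0, -45.0]]
scanner 1224 [ 539.5 -179.2] [141.  101.6] 52.6 [[456.0, -204.0], [537.0, -266.0], [623.0, -154.0], [542.0, -92.0]]
zmax [0.04263224 0.04623615]
top 1121 [ 539.7 -179.4] [140.9 101. ] 52.6 [[457.0, -205.0], [537.0, -266.0], [623.0, -154.0], [542.0, -93.0]]
big scanner 2567 [ 251.1 -327.3] [137.7 189.2] 85.2 [[151.0, -388.0], [340.0, -404.0], [351.0, -267.0], [163.0, -251.0]]
[0.05207072 0.05605024]
big module 3331 [458.5 459.5] [144.1 170.3] 88.3 [[371.0, 390.0], [541.0, 385.0], [546.0, 529.0], [375.0, 534.0]]
jar 634 [703.1 -14. ] [59.9 59. ] 33.6 [[662.0, -6.0], [694.0, -55.0], [744.0, -22.0], [712.0, 27.0]]
wrench 471 [424.9   6.6] [ 55.6 191.9] 85.2 [[327.0, -13.0], [518.0, -29.0], [523.0, 26.0], [332.0, 42.0]]
carton 1950 [656.2 384.5] [132.2  90.6] 79.4 [[600.0, 328.0], [689.0, 311.0], [713.0, 441.0], [624.0, 458.0]]
```

View pics/crop.png

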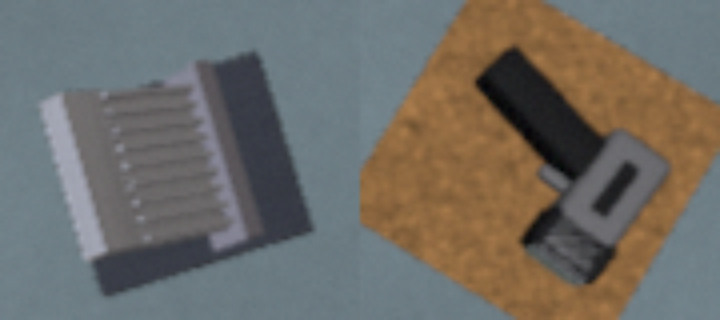

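The crop confirms both targets: the finned module stands on the stand with its flat top edge at upper left, and the small grey and black pistol lies on the mat. In the crop its handle end is near (500,70) and its nose near (565,265).

Tool x now runs along the ledge and tool y along the outward normal. I'll move above the module.

>>> move_arm --steps '[[[1, 0, 0, 0, -3], [1, 36.7, -47, 0, 0], [1, 36.7, -47, 0, 0], [1, 36.7, -47, 0, 0], [1, 36.7, -47, 0, 0], [1, 36.7, -47, 0, 0], [1, 36.7, -47, 0, 0], [1, 36.7, -47, 0, 0], [1, 36.7, -47, 0, 0], [1, 36.7, -47, 0, 0], [1, 36.7, -47, 0, 0], [1, 36.7, -47, 0, 0], [1, 36.7, -47, 0, 0], [1, 36.7, -47, 0, 0], [1, 36.7, -47, 0, 0], [1, 36.7, -47, 0, 0], [1, 0, 0, 0, 0]]]'

```text
time: 2.22
tcp_pos: [0.4646, 0.2452, 0.2112]
orientation: [-3.099, -0.515, 0.004]
force: [-0.3, -0.8, -0.4]
opening: 0.0871
grip_force: 0.0
```

>>> move_arm --steps '[[[1, 0, 2, 25, 0], [1, 0, 0, 25, 0], [1, 0, 0, 20, 0], [0.3, 0, 0, 0, 0], [0.3, 0, 0, 0, 0], [0.2, 0, 6, -2, 0], [0.1, 0, 7, -2, 0], [0.0, 0, 7, -3, 0], [-0.1, 0, 7, -3, 0], [-0.2, 0, 7, -3, 0], [-0.3, 0, 6, -2, 0], [-0.35, 0, 5, -1, 0], [-0.4, 0, 3, 0, 0], [-0.4, 0, 0, 0, 0]]]'

```text
time: 3.98
tcp_pos: [0.4808, 0.1945, 0.1585]
orientation: [-3.1, -0.508, 0.0]
force: [-0.4, 0.4, 0.3]
opening: 0.0263
grip_force: 0.0
```

```bash
python3 - <<'E'
from h import *
c=cam('side'); save('m1.png',c['image'][200:320,240:400],4)
E
```

```text
(no output)
```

View pics/m1.png

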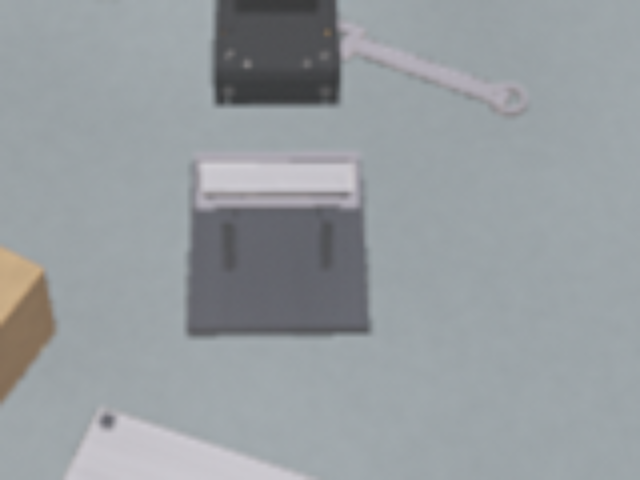

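The module isn't visible where I expected it in this picture: only the gripper body at (275,50) and the bare stand at (275,240). I need the whole view.

```bash
python3 - <<'E'
from h import *
c=cam('side');w=cam('wrist'); save('m2.png',np.vstack([c['image'][60:340,100:540],w['image'][::2,::2][:,:440][:200,-440:] if 0 else cv2.resize(w['image'],(440,275))]),1.05)
P=c['P'];m=(abs(P[...,0]-.48)<.12)&(abs(P[...,1]-.2)<.12)&(P[...,2]>.03)
v,u=np.where(m);s=P[m][:,0]*.319-P[m][:,1]*.9478;t=P[m][:,0]*.9478+P[m][:,1]*.319
for z in np.arange(.03,.3,.02):
    k=(P[m][:,2]>=z)&(P[m][:,2]<z+.02)
    if k.sum()>3: print(round(z,2),k.sum(),np.percentile(s[k],[2,98]).round(3),np.percentile(t[k],[2,98]).round(3),v[k].min(),v[k].max())
E
```

```text
0.03 83 [-0.082 -0.023] [0.46  0.578] 244 264
0.05 159 [-0.081 -0.013] [0.461 0.578] 238 259
0.07 82 [-0.079 -0.02 ] [0.474 0.559] 238 256
0.09 29 [-0.082 -0.074] [0.483 0.564] 249 251
0.13 297 [-0.106 -0.09 ] [0.47  0.566] 241 248
0.15 5 [-0.094 -0.093] [0.488 0.552] 241 241
0.23 109 [-0.121 -0.014] [0.483 0.555] 193 226
0.25 267 [-0.126 -0.014] [0.482 0.555] 189 223
0.27 542 [-0.128 -0.074] [0.484 0.551] 189 220
0.29 127 [-0.084 -0.067] [0.495 0.541] 189 200
```

View pics/m2.png

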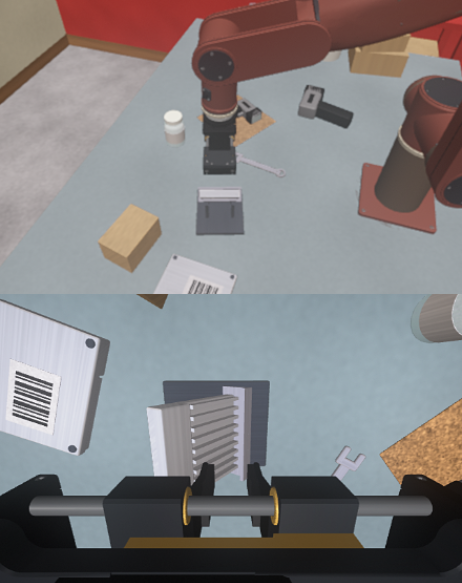

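Both pictures show the module still leaning label-in, with its top edge at about s -106 to -90 mm. The fingers, at (205-255,475) in the lower picture, slid past it. I'll go back, deeper and slower, and check halfway.

>>> move_arm --steps '[[[0.4, 0, 0, -25, 0], [1, 0, 0, -25, 0], [1, 0, -26, 0, 0], [1, 0, -27, 0, 0], [1, 0, 0, 0, 0], [1, 0, 0, 28, 0], [1, 0, 0, 28, 0], [1, 0, 0, 27, 0], [0.6, 0, 0, 0, 0], [0.45, 0, 0, 0, 0], [0.45, 0, 0, 0, 0], [0.45, 0, 4, 0, 0], [0.45, 0, 4, 0, 0], [0.45, 0, 4, 0, 0], [0.45, 0, 4, 0, 0], [0.45, 0, 0, 0, 0]]]'

```text
time: 6.12
tcp_pos: [0.4694, 0.2307, 0.1266]
orientation: [-3.098, -0.508, -0.002]
force: [-2.7, 4.2, 3.4]
opening: 0.0627
grip_force: 2.7
```

```bash
cat >> h.py <<'E'
def prof():
    for n in ('side','top'):
        P=cam(n)['P'];m=(abs(P[...,0]-.48)<.12)&(abs(P[...,1]-.2)<.12)&(P[...,2]>.03)
        s=P[m][:,0]*.319-P[m][:,1]*.9478;t=P[m][:,0]*.9478+P[m][:,1]*.319
        for z in np.arange(.03,.21,.02):
            k=(P[m][:,2]>=z)&(P[m][:,2]<z+.02)
            if k.sum()>3: print(n,round(z,2),k.sum(),np.percentile(s[k],[2,98]).round(3),np.percentile(t[k],[2,98]).round(3))
E
python3 - <<'E'
from h import *
prof(); w=cam('wrist'); save('w1.png',w['image'],1)
E
```

```text
side 0.03 86 [-0.082 -0.026] [0.46  0.578]
side 0.05 75 [-0.081 -0.015] [0.459 0.578]
side 0.07 92 [-0.079 -0.052] [0.471 0.561]
side 0.09 21 [-0.081 -0.07 ] [0.472 0.564]
side 0.11 4 [-0.086 -0.082] [0.552 0.568]
side 0.13 58 [-0.112 -0.088] [0.47  0.566]
side 0.15 11 [-0.094 -0.087] [0.469 0.566]
side 0.19 25 [-0.158 -0.153] [0.485 0.544]
top 0.03 40 [-0.039 -0.02 ] [0.459 0.493]
top 0.05 169 [-0.039 -0.004] [0.459 0.5  ]
top 0.07 86 [-0.054 -0.014] [0.469 0.56 ]
top 0.09 129 [-0.063 -0.045] [0.47  0.557]
top 0.11 29 [-0.063 -0.055] [0.472 0.547]
```

View pics/w1.png

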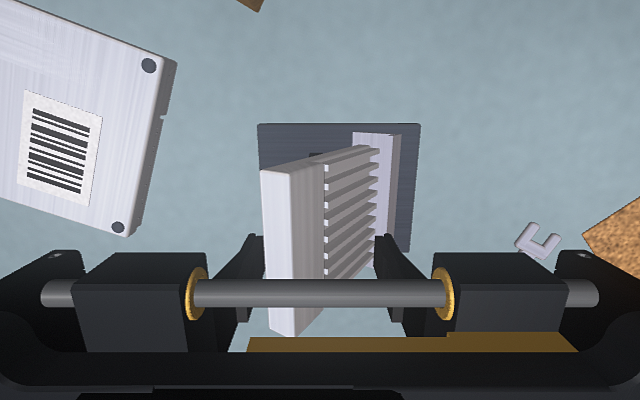

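The fingers now straddle the module's top in the wrist view (top edge at u 265-325, fins at u 330-385), and contact has begun. I'll keep pushing.

>>> move_arm --steps '[[[0.45, 0, 4, 0, 0], [0.45, 0, 4, 0, 0], [0.45, 0, 4, 0, 0], [0.4, 0, 4, 0, 0], [0.4, 0, 0, 0, 0]]]'

```text
time: 6.9
tcp_pos: [0.474, 0.2139, 0.1253]
orientation: [3.1, 0.507, -0.001]
force: [0.4, 1.9, 0.3]
opening: 0.0613
grip_force: 0.7
```

```bash
python3 - <<'E'
from h import *
prof()
E
```

```text
side 0.03 111 [-0.081 -0.02 ] [0.461 0.578]
side 0.05 128 [-0.081 -0.015] [0.461 0.578]
side 0.07 161 [-0.079 -0.051] [0.475 0.564]
side 0.09 63 [-0.074 -0.059] [0.47  0.565]
side 0.11 38 [-0.072 -0.065] [0.47  0.566]
side 0.13 35 [-0.094 -0.074] [0.47  0.567]
side 0.15 48 [-0.084 -0.065] [0.469 0.566]
side 0.19 29 [-0.141 -0.137] [0.483 0.551]
top 0.03 43 [-0.039 -0.02 ] [0.459 0.493]
top 0.05 136 [-0.035 -0.004] [0.459 0.497]
top 0.07 76 [-0.042 -0.026] [0.469 0.56 ]
top 0.09 30 [-0.043 -0.034] [0.471 0.541]
top 0.19 4 [-0.134  0.023] [0.481 0.484]
```

>>> move_arm --steps '[[[0.3, 0, 4, -2, 0], [0.2, 0, 4, -3, 0], [0.1, 0, 4, -3, 0], [0.0, 0, 4, -3, 0], [-0.1, 0, 3, -3, 0], [-0.2, 0, 2, -2, 0], [-0.3, 0, 0, 0, 0], [-0.3, 0, 0, 0, 0]]]'

```text
time: 8.0
tcp_pos: [0.4808, 0.1948, 0.1417]
orientation: [-3.1, -0.509, -0.0]
force: [0.7, -0.2, 0.7]
opening: 0.031
grip_force: 0.2
```

```bash
python3 - <<'E'
from h import *
prof()
E
```

```text
side 0.03 118 [-0.081 -0.02 ] [0.461 0.578]
side 0.05 200 [-0.081 -0.015] [0.461 0.577]
side 0.07 228 [-0.079 -0.042] [0.473 0.565]
side 0.09 152 [-0.074 -0.042] [0.469 0.567]
side 0.11 155 [-0.048 -0.043] [0.472 0.566]
side 0.13 73 [-0.049 -0.044] [0.47  0.568]
side 0.15 34 [-0.049 -0.029] [0.471 0.567]
side 0.17 18 [-0.047 -0.032] [0.471 0.567]
top 0.05 98 [-0.02  -0.004] [0.459 0.498]
top 0.07 9 [-0.074 -0.013] [0.464 0.501]
```

The module now stands upright between the fingers: its back face is at s -45 and its top at z 0.17. I'll raise the hand a little, grip and lift.

>>> move_arm --steps '[[[-0.3, 0, -2, -7, 0], [-0.3, 0, -2, -6, 0], [-1, 0, 0, 0, 0], [-1, 0, 0, 0, 0], [-1, 0, 0, 0, 0], [-1, 0, 0, -10, 0], [-1, 0, 0, -20, 0], [-1, 0, 0, -25, 0], [-1, 0, 0, -25, 0], [-1, 0, 0, 0, 0]]]'

```text
time: 9.35
tcp_pos: [0.4807, 0.1986, 0.2366]
orientation: [-3.1, -0.508, -0.006]
force: [-0.6, -0.3, -3.8]
opening: 0.0194
grip_force: 29.9
```

```bash
python3 - <<'E'
from h import *
print(read_state()['joint_positions']); prof()
E
```

```text
[ 2.40185504e-01 -5.11448936e-02  1.77078093e+00 -1.25121435e-04
  1.41822117e+00  1.48600079e+00]
side 0.03 292 [-0.081 -0.02 ] [0.461 0.578]
side 0.05 273 [-0.08  -0.013] [0.461 0.575]
side 0.07 86 [-0.079 -0.019] [0.477 0.559]
side 0.09 5 [-0.074 -0.073] [0.475 0.51 ]
side 0.13 146 [-0.045 -0.039] [0.473 0.568]
side 0.15 175 [-0.044 -0.04 ] [0.471 0.567]
side 0.17 187 [-0.046 -0.041] [0.472 0.567]
side 0.19 195 [-0.047 -0.042] [0.472 0.568]
top 0.03 106 [-0.04  -0.021] [0.459 0.515]
top 0.05 222 [-0.023 -0.004] [0.46  0.576]
top 0.07 5 [-0.015 -0.013] [0.476 0.556]
top 0.13 16 [-0.032 -0.019] [0.469 0.496]
top 0.15 20 [-0.03 -0.02] [0.469 0.497]
top 0.17 20 [-0.031 -0.02 ] [0.469 0.496]
top 0.19 9 [-0.027 -0.021] [0.471 0.495]
```

>>> move_arm --steps '[[[-1, 0, 0, 0, -10.6], [-1, 0, 0, 0, -10.6], [-1, 0, 0, 0, -10.6], [-1, 0, 0, 0, -10.6], [-1, 0, 0, 0, -10.6], [-1, 0, 0, 0, -10.6], [-1, 0, 0, 0, -10.6], [-1, 0, 0, 0, -10.6], [-1, 0, 0, 0, -10.6], [-1, 0, 0, 0, -10.6], [-1, 0, 0, 0, -10.6], [-1, 0, 0, 0, -10.6], [-1, 0, 0, 0, -10.6], [-1, 0, 0, 0, -10.6], [-1, 0, 0, 0, -10.6], [-1, 0, 0, 0, -10.6], [-1, 0, 0, 0, -10.4], [-1, 0, 0, 0, 0]]]'

```text
time: 11.7
tcp_pos: [0.4785, 0.1981, 0.2327]
orientation: [0.505, -3.097, 0.0]
force: [-0.4, -0.6, -4.2]
opening: 0.0192
grip_force: 29.9
```

```bash
python3 - <<'E'
from h import *
print(read_state()['joint_positions']); prof()
E
```

```text
[ 2.40251568e-01 -4.81354462e-02  1.77515011e+00 -4.33825881e-05
  1.41787793e+00 -1.65396512e+00]
side 0.03 285 [-0.081 -0.02 ] [0.461 0.578]
side 0.05 280 [-0.08  -0.013] [0.461 0.575]
side 0.07 86 [-0.079 -0.07 ] [0.475 0.559]
side 0.09 6 [-0.077 -0.074] [0.479 0.519]
side 0.11 11 [-0.042 -0.04 ] [0.477 0.564]
side 0.13 174 [-0.052 -0.04 ] [0.469 0.563]
side 0.15 197 [-0.051 -0.039] [0.471 0.562]
side 0.17 200 [-0.051 -0.038] [0.469 0.564]
side 0.19 181 [-0.05  -0.039] [0.47  0.564]
top 0.03 140 [-0.039 -0.021] [0.459 0.513]
top 0.05 146 [-0.022 -0.004] [0.459 0.533]
top 0.07 7 [-0.015 -0.012] [0.46  0.511]
top 0.13 10 [-0.03  -0.027] [0.468 0.496]
top 0.15 15 [-0.031 -0.027] [0.468 0.5  ]
top 0.17 9 [-0.028 -0.026] [0.468 0.494]
top 0.19 6 [-0.026 -0.026] [0.468 0.482]
```

>>> move_arm --steps '[[[-1, 0, -5, 20, 0], [-1, -2, 0, 25, 0], [-1, 0, 0, 20, 0], [-1, 0, 0, 5, 0], [-1, 0, 0, 0, 0]]]'

```text
time: 12.42
tcp_pos: [0.4829, 0.1943, 0.1646]
orientation: [0.507, -3.1, 0.0]
force: [0.7, 1.0, -3.0]
opening: 0.0196
grip_force: 29.9
```

>>> move_arm --steps '[[[-1, 0, 0, 3, 0], [-1, 0, 0, 3, 0], [-1, 0, 0, 2, 0], [-1, 0, 0, 0, 0]]]'

```text
time: 12.92
tcp_pos: [0.4829, 0.1944, 0.1565]
orientation: [0.508, -3.1, -0.0]
force: [-0.5, 0.9, -3.8]
opening: 0.0193
grip_force: 29.9
```

>>> move_arm --steps '[[[-1, 0, 0, 2, 0], [-1, 0, 0, 2, 0], [-1, 0, 0, 0, 0]]]'

```text
time: 13.3
tcp_pos: [0.4836, 0.1942, 0.1535]
orientation: [-0.508, 3.099, -0.001]
force: [-1.2, -0.7, 2.4]
opening: 0.0194
grip_force: 29.9
```

```bash
python3 - <<'E'
from h import *
prof()
E
```

```text
side 0.03 139 [-0.081 -0.024] [0.461 0.578]
side 0.05 219 [-0.081 -0.015] [0.461 0.577]
side 0.07 236 [-0.078 -0.033] [0.473 0.566]
side 0.09 180 [-0.074 -0.033] [0.472 0.57 ]
side 0.11 158 [-0.044 -0.033] [0.475 0.569]
side 0.13 93 [-0.044 -0.039] [0.473 0.568]
side 0.15 57 [-0.043 -0.022] [0.471 0.57 ]
side 0.17 4 [-0.042 -0.034] [0.471 0.569]
top 0.03 8 [-0.023 -0.016] [0.459 0.472]
top 0.05 104 [-0.02  -0.004] [0.459 0.502]
```

It's seated on the ledge. Next I'll loosen the grip and let it lean back.

>>> move_arm --steps '[[[-0.4, 0, 0, 0, 0], [-0.35, 0, 0, 0, 0], [-0.3, 0, 4, 1, 0], [-0.2, 0, 4, 2, 0], [-0.1, 0, 4, 2, 0], [0.0, 0, 4, 2, 0], [0.1, 0, 4, 3, 0], [0.2, 0, 4, 3, 0], [0.3, 0, 4, 3, 0], [0.4, 0, 4, 3, 0], [0.5, 0, 4, 3, 0], [0.6, 0, 4, 2, 0], [0.6, 0, 0, 0, 0]]]'

```text
time: 15.02
tcp_pos: [0.4698, 0.2328, 0.1283]
orientation: [0.509, -3.099, -0.001]
force: [-0.9, 0.9, -0.1]
opening: 0.0688
grip_force: 0.5
```

```bash
python3 - <<'E'
from h import *
prof()
E
```

```text
side 0.03 90 [-0.081 -0.024] [0.46  0.578]
side 0.05 70 [-0.082 -0.013] [0.459 0.578]
side 0.07 75 [-0.078 -0.069] [0.475 0.561]
side 0.09 5 [-0.076 -0.073] [0.486 0.565]
side 0.13 108 [-0.116 -0.036] [0.472 0.569]
side 0.15 42 [-0.116 -0.033] [0.511 0.53 ]
side 0.17 8 [-0.04  -0.037] [0.511 0.527]
side 0.19 13 [-0.159 -0.157] [0.485 0.53 ]
top 0.03 35 [-0.039 -0.021] [0.459 0.471]
top 0.05 165 [-0.031 -0.004] [0.459 0.502]
top 0.07 80 [-0.047 -0.014] [0.467 0.497]
top 0.09 83 [-0.06  -0.046] [0.471 0.501]
top 0.11 40 [-0.067 -0.059] [0.471 0.499]
```

>>> move_arm --steps '[[[0.7, 0, 4, 0, 0], [0.9, 0, 4, 0, 0], [1, 0, 3, 0, 0], [1, 0, 0, 0, 0], [1, 0, 0, 0, 0], [1, 0, 0, -25, 0], [1, 0, 0, -40, 0], [1, 0, 0, -40, 0], [1, 0, 0, 0, 0]]]'

```text
time: 16.25
tcp_pos: [0.4691, 0.2434, 0.2379]
orientation: [-0.507, 3.093, 0.002]
force: [-0.7, 0.3, -0.1]
opening: 0.0868
grip_force: 0.0
```

```bash
python3 - <<'E'
from h import *
prof()
P=cam('top')['P']; s=P[...,0]*.319-P[...,1]*.9478;t=P[...,0]*.9478+P[...,1]*.319
m=(s>-.12)&(s<-.045)&(t>.47)&(t<.569)&(P[...,2]>.085)&(P[...,2]<.147)
q=P[m];c=q.mean(0);vt=np.linalg.svd(q-c)[2];print(m.sum(),c,vt[2],np.degrees(np.arccos(abs(vt[2][2]))))
w=cam('wrist'); save('w2.png',w['image'],1)
E
```

```text
side 0.03 95 [-0.081 -0.022] [0.46  0.578]
side 0.05 154 [-0.081 -0.013] [0.461 0.577]
side 0.07 95 [-0.079 -0.019] [0.475 0.561]
side 0.09 7 [-0.076 -0.074] [0.503 0.565]
side 0.13 303 [-0.107 -0.09 ] [0.472 0.569]
top 0.03 35 [-0.039 -0.02 ] [0.459 0.48 ]
top 0.05 310 [-0.031 -0.004] [0.46  0.573]
top 0.07 125 [-0.047 -0.013] [0.471 0.516]
top 0.09 119 [-0.06  -0.045] [0.471 0.512]
top 0.11 131 [-0.077 -0.059] [0.471 0.521]
top 0.13 241 [-0.102 -0.074] [0.471 0.515]
top 0.15 8 [-0.091 -0.085] [0.474 0.508]
439 [0.44288954 0.22485193 0.12355053] [-0.20594228  0.71092592 -0.67243744] 47.744532507640244
```

View pics/w2.png

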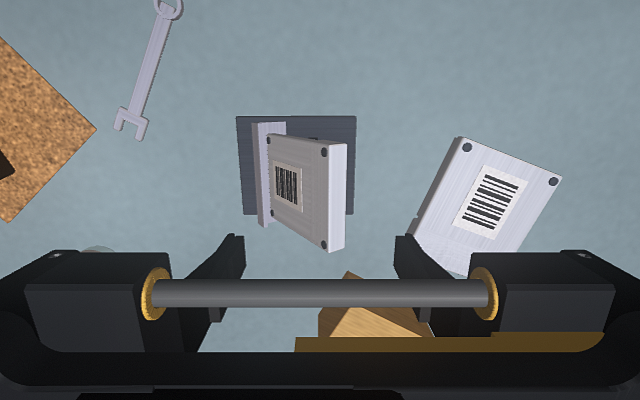

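The module stands label-out: in the wrist view the label is at (288,187) and the box leans on the plate. Next I'll measure the scanner's axes from the stored top picture.

```bash
python3 - <<'E'
from h import *
d=np.load('top.npz'); P=d['P']; im=d['im'].astype(int); z=P[...,2]
U=np.mgrid[:400,:640][1];V=np.mgrid[:400,:640][0]
S=(U>370)&(U<470)&(V>140)&(V<245)&(z>.03)
lum=im.mean(-1); sat=im.max(-1)-im.min(-1)
g=S&(lum>75)&(sat<30); g=cv2.morphologyEx(g.astype(np.uint8),cv2.MORPH_CLOSE,np.ones((5,5)));g=cv2.morphologyEx(g,cv2.MORPH_OPEN,np.ones((5,5)))>0
p=(P[g&(z>.03)][:,:2]*1000).astype(np.float32); r=cv2.minAreaRect(p); print('grey',len(p),r,cv2.boxPoints(r).round())
q=P[S][:,:2]*1000
for th in range(140,158,2):
    a=np.radians(th); w=np.array([np.cos(a),np.sin(a)]); y=np.array([w[1],-w[0]]) # scanner y = yaw th-90
    x=-(q@w); yy=q@y; x0=x.min(); o=[round(float(np.percentile(yy[(x>=x0+k)&(x<x0+k+10)],p)),1) for k in range(0,120,10) for p in (1,99)]
    print(th,round(x0,1),o)
E
```

```text
grey 563 ((514.1849975585938, -211.38121032714844), (48.1818962097168, 99.29220581054688), 51.706417083740234) [[ 460. -200.]
 [ 538. -261.]
 [ 568. -223.]
 [ 490. -162.]]Traceback (most recent call last):
  File "<stdin>", line 11, in <module>
    return _quantile_unchecked(
        a, q, axis, out, overwrite_input, method, keepdims, weights)
    return _ureduce(a,
                    func=_quantile_ureduce_func,
    ...<5 lines>...
                    overwrite_input=overwrite_input,
                    method=method)
    r = func(a, **kwargs)
    result = _quantile(arr,
                       quantiles=q,
    ...<2 lines>...
                       out=out,
                       weights=wgt)
    slices_having_nans = np.isnan(arr[-1, ...])
                                  ~~~^^^^^^^^^
IndexError: index -1 is out of bounds for axis 0 with size 0
```

>>> move_arm --steps '[[[1, 13.8, -54, 0, 0], [1, 13.8, -54, 0, 0], [1, 13.8, -54, 0, 0], [1, 13.8, -54, 0, 0], [1, 13.8, -54, 0, 0], [1, 13.8, -54, 0, 0], [1, 13.8, -54, 0, 0], [1, 13.8, -54, 0, 0], [1, 0, 0, 0, 9.5], [1, 0, 0, 0, 9.5], [1, 0, 0, 0, 9.5], [1, 0, 0, 0, 9.5], [1, 0, 0, 0, 9.5], [1, 0, 0, 0, 9.1], [1, 0, 0, 0, 0]]]'

```text
time: 18.32
tcp_pos: [0.4994, -0.2016, 0.232]
orientation: [-1.019, -2.969, -0.001]
force: [0.2, -0.7, 0.1]
opening: 0.0869
grip_force: 0.0
```

```bash
python3 - <<'E'
from h import *
w=cam('wrist'); c=cam('top'); np.savez('w',P=w['P'],im=w['image'],M=w['M'],f=w['f'])
a=cv2.resize(w['image'],(560,350)); P=c['P']
# label/module from top
b=cv2.resize(c['image'][175:255,225:325],(440,352))[:350,:240]
save('w3.png',np.hstack([a,cv2.resize(c['image'][180:240,235:315],(240,350))]))
s=P[...,0]*.319-P[...,1]*.9478;t=P[...,0]*.9478+P[...,1]*.319;z=P[...,2]
m=(s>-.12)&(s<-.03)&(t>.478)&(t<.562)&(z>.075)&(z<.142)&(s>-.085)
q=P[m];cc=q.mean(0);vt=np.linalg.svd(q-cc)[2];print(m.sum(),cc,vt[2],np.degrees(np.arccos(abs(vt[2][2]))))
hsv=c['image'].astype(int); wt=(hsv.min(-1)>185)&m; print('label?',wt.sum(),P[wt].mean(0) if wt.any() else 0)
k=(s>-.13)&(s<-.02)&(z>.10)&(z<.16)&(t>.4)&(t<.62); print(np.percentile(t[k],[1,99]),np.percentile(s[k],[1,99]))
E
```

```text
786 [0.47382206 0.2222971  0.10987545] [ 0.25830186 -0.77111155  0.58195113] 54.41210772862569
label? 0 0
[0.47083073 0.56920153] [-0.10229578 -0.05275785]
```

View pics/w3.png

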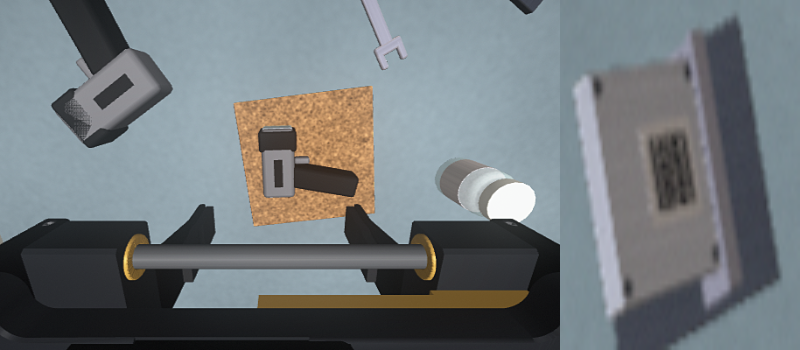

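The wrist view shows the barrel exactly along the tool's x, with the nose at (277,138), the rear at (278,195), the trigger at (302,158) and the handle to the right. The top crop shows the label facing out. I'll grip across the nose, ahead of the trigger.

>>> move_arm --steps '[[[1, 15.5, 1, 0, 0], [1, 0, 0, 45, 0], [1, 0, 0, 45, 0], [1, 0, 0, 45, 0], [1, 0, 0, 40, 0], [1, 0, 0, 20, 0], [1, 0, 0, 6, 0], [1, 0, 0, 0, 0], [-1, 0, 0, 0, 0], [-1, 0, 0, 0, 0], [-1, 0, 0, 0, 0], [-1, 0, 0, 0, 0]]]'

```text
time: 19.92
tcp_pos: [0.4884, -0.1919, 0.0329]
orientation: [-1.022, -2.971, 0.001]
force: [-2.0, -1.3, 1.1]
opening: 0.0549
grip_force: 1.0
```

>>> move_arm --steps '[[[-1, 0, 0, 0, 0], [-1, 0, 0, 0, 0], [-1, 0, 0, 0, 0]]]'

```text
time: 20.3
tcp_pos: [0.4883, -0.1918, 0.0328]
orientation: [-1.022, -2.97, 0.001]
force: [-2.9, -2.0, 4.3]
opening: 0.0498
grip_force: 30.0
```

>>> move_arm --steps '[[[-1, 0, 0, -10, 0], [-1, 0, 0, -20, 0], [-1, 0, 0, -30, 0], [-1, 0, 0, -40, 0], [-1, 0, 0, -20, 0], [-1, 0, 0, 0, 0]]]'

```text
time: 21.05
tcp_pos: [0.49, -0.192, 0.1548]
orientation: [1.02, 2.967, -0.0]
force: [-0.4, -0.8, -2.6]
opening: 0.05
grip_force: 30.0
```

```bash
cat >> h.py <<'E'
def scan():
    """barrel pitch from side/top depth: points of held scanner in tool frame (x fwd, y, z down)"""
    s=read_state();Rm=R.from_rotvec(s['orientation']).as_matrix()
    for n in ('side','top'):
        c=cam(n); q=(c['P']-s['tcp_pos'])@Rm; im=c['image'].astype(int)
        m=(q[...,0]>-.13)&(q[...,0]<-.04)&(abs(q[...,1])<.02)&(q[...,2]>-.045)&(q[...,2]<.08)
        if m.sum()>30:
            p=q[m]; print(n,m.sum(),'tail x',np.percentile(p[:,0],2).round(3))
            for x in np.arange(-.13,-.03,.01):
                k=(p[:,0]>=x)&(p[:,0]<x+.01)
                if k.sum()>2: print('  x',round(x+.005,3),k.sum(),'top z(down)',np.percentile(p[k,2],[5,50]).round(4))
E
python3 - <<'E'
from h import *
scan()
d=np.load('top.npz'); P=d['P']; im=d['im'].astype(int); z=P[...,2]
U=np.mgrid[:400,:640][1];V=np.mgrid[:400,:640][0]
S=(U>435)&(U<525)&(V>255)&(V<350)&(z>.03)
g=S&(im.mean(-1)>75)&(im.max(-1)-im.min(-1)<30); g=cv2.morphologyEx(g.astype(np.uint8),cv2.MORPH_CLOSE,np.ones((5,5)));g=cv2.morphologyEx(g,cv2.MORPH_OPEN,np.ones((7,7)))>0
p=(P[g][:,:2]*1000).astype(np.float32); r=cv2.minAreaRect(p); print('grey',len(p),r,cv2.boxPoints(r).round(),np.percentile(z[g],[5,25,50,75,95]))
for y in range(-410,-250,15):
    k=S&(abs(P[...,1]*1000-y)<7)&(P[...,0]>.285); print(y,k.sum(),np.percentile(P[k][:,0],[2,98]).round(3),np.percentile(z[k],[10,50,90]).round(3)) if k.sum()>3 else 0
E
```

```text
top 38 tail x -0.08
  x -0.075 18 top z(down) [-0.0078 -0.0054]
  x -0.065 5 top z(down) [-0.0079 -0.0065]
  x -0.045 12 top z(down) [-0.0083 -0.007 ]
grey 954 ((nan, nan), (0.0, 0.0), 0.0) [[nan nan]
 [nan nan]
 [nan nan]
 [nan nan]] [nan nan nan nan nan]
-395 85 [0.286 0.34 ] [0.05  0.053 0.055]
-380 131 [0.286 0.34 ] [0.052 0.054 0.056]
-365 144 [0.286 0.342] [0.05  0.054 0.056]
-350 129 [0.285 0.339] [0.051 0.054 0.056]
-335 127 [0.287 0.339] [0.052 0.054 0.056]
-320 133 [0.287 0.341] [0.052 0.054 0.056]
-305 135 [0.286 0.341] [0.052 0.054 0.056]
-290 137 [0.286 0.343] [0.052 0.054 0.056]
-275 155 [0.286 0.344] [0.049 0.053 0.055]
-260 65 [0.287 0.336] [0.033 0.043 0.051]
```

The scanner holds level in the grip. To pitch its nose down I'll use the big spare scanner's flat barrel top (z 0.054, +x edge at x 0.341) as a rest for the tail. I'll turn first.

>>> move_arm --steps '[[[-1, 0, 0, 0, 10.2], [-1, 0, 0, 0, 10.2], [-1, 0, 0, 0, 10.2], [-1, 0, 0, 0, 10.2], [-1, 0, 0, 0, 10.2], [-1, 0, 0, 0, 10.2], [-1, 0, 0, 0, 10.2], [-1, 0, 0, 0, 10.2], [-1, 0, 0, 0, 10.2], [-1, 0, 0, 0, 10.2], [-1, 0, 0, 0, 10.2], [-1, 0, 0, 0, 10.2], [-1, 0, 0, 0, 10.2], [-1, 0, 0, 0, 10.2], [-1, -38, 46, 0, 0], [-1, -38, 46, 0, 0], [-1, 0, 0, 0, 0]]]'

```text
time: 23.28
tcp_pos: [0.4083, -0.2845, 0.1508]
orientation: [-3.14, 0.029, 0.004]
force: [1.4, -0.1, -2.6]
opening: 0.0498
grip_force: 30.0
```

>>> move_arm --steps '[[[-1, 5, 0, 30, 0], [-1, 0, 0, 25, 0], [-1, 0, 0, 6, 0], [-1, 0, 0, 5, 0], [-1, 0, 0, 5, 0], [-1, 0, 0, 5, 0], [-1, 0, 0, 0, 0]]]'

```text
time: 24.15
tcp_pos: [0.417, -0.2832, 0.0774]
orientation: [3.14, -0.021, 0.002]
force: [1.3, -1.0, 1.2]
opening: 0.0497
grip_force: 30.0
```

```bash
python3 - <<'E'
from h import *
scan()
E
```

```text
side 348 tail x -0.128
  x -0.125 39 top z(down) [0.0221 0.0309]
  x -0.115 37 top z(down) [0.022  0.0264]
  x -0.105 43 top z(down) [0.0202 0.0328]
  x -0.095 42 top z(down) [0.0225 0.0286]
  x -0.085 49 top z(down) [-0.0121  0.0254]
  x -0.075 41 top z(down) [-0.0173  0.0288]
  x -0.065 34 top z(down) [-0.0172 -0.0118]
  x -0.055 30 top z(down) [-0.0164 -0.0114]
  x -0.045 33 top z(down) [-0.016  -0.0117]
top 551 tail x -0.126
  x -0.125 31 top z(down) [0.0248 0.048 ]
  x -0.115 42 top z(down) [0.0226 0.042 ]
  x -0.105 53 top z(down) [0.0217 0.032 ]
  x -0.095 62 top z(down) [0.0219 0.0287]
  x -0.085 62 top z(down) [0.0212 0.0277]
  x -0.075 62 top z(down) [-0.0179 -0.0132]
  x -0.065 66 top z(down) [-0.018  -0.0145]
  x -0.055 79 top z(down) [-0.0186 -0.0145]
  x -0.045 94 top z(down) [-0.0169 -0.014 ]
```

>>> move_arm --steps '[[[-1, 0, 0, 5, 0], [-1, 0, 0, 5, 0], [-1, 0, 0, 5, 0], [-1, 0, 0, 0, 0]]]'

```text
time: 24.75
tcp_pos: [0.4152, -0.2819, 0.0604]
orientation: [-3.14, 0.021, 0.004]
force: [0.8, -0.5, -0.6]
opening: 0.0379
grip_force: 0.0
```

```bash
python3 - <<'E'
from h import *
scan()
E
```

```text
side 393 tail x -0.128
  x -0.125 43 top z(down) [0.0057 0.0138]
  x -0.115 47 top z(down) [0.0046 0.0157]
  x -0.105 47 top z(down) [0.0047 0.0169]
  x -0.095 46 top z(down) [0.006  0.0207]
  x -0.085 56 top z(down) [-0.0207  0.0136]
  x -0.075 54 top z(down) [-0.0365 -0.0125]
  x -0.065 30 top z(down) [-0.0357  0.0576]
  x -0.055 37 top z(down) [-0.0312 -0.0038]
  x -0.045 33 top z(down) [-0.0258  0.0587]
top 499 tail x -0.125
  x -0.125 25 top z(down) [0.0241 0.0501]
  x -0.115 35 top z(down) [0.0106 0.0404]
  x -0.105 40 top z(down) [0.0075 0.0288]
  x -0.095 52 top z(down) [0.0065 0.0273]
  x -0.085 57 top z(down) [-0.0076  0.0195]
  x -0.075 71 top z(down) [-0.022   0.0153]
  x -0.065 68 top z(down) [-0.0325 -0.0216]
  x -0.055 69 top z(down) [-0.034  -0.0293]
  x -0.045 82 top z(down) [-0.0283 -0.0215]
```

The grip has been lost: the force is zero and the opening is 38 mm. I'll look before moving again.

```bash
python3 - <<'E'
from h import *
s=cam('side');t=cam('top'); print(read_state()['opening'],read_state()['grip_force'],read_state()['time'])
a=s['image'][90:230,300:480]; b=t['image'][220:360,380:540]
save('p1.png',np.hstack([cv2.resize(a,(450,350)),cv2.resize(b,(350,350))]))
E
```

```text
0.015609925416988756 0.0 24.95
```

View pics/p1.png

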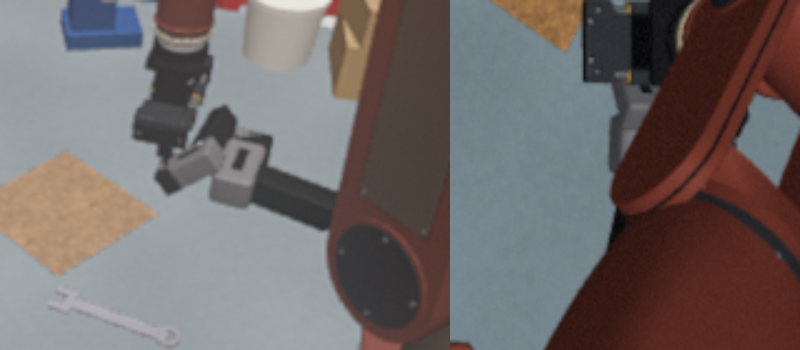

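The small scanner slid out and now lies tail up on the spare's barrel, with its nose down near (170,180) in the left picture. That is the pitch I wanted, so I can re-grip it as it lies. I'll open, rise and measure.

>>> move_arm --steps '[[[-0.6, 0, 0, -15, 0], [-0.6, 0, 0, -25, 0], [1, 0, 0, -40, 0], [1, 0, 0, -40, 0], [1, 0, 0, 0, 0], [1, 0, 0, 0, 0]]]'

```text
time: 25.7
tcp_pos: [0.4162, -0.2826, 0.182]
orientation: [3.141, -0.021, 0.001]
force: [0.3, -1.0, -0.7]
opening: 0.0493
grip_force: 0.0
```

```bash
python3 - <<'E'
from h import *
s=cam('side');w=cam('wrist')
save('p2.png',np.hstack([cv2.resize(s['image'][100:220,320:460],(400,343)),cv2.resize(w['image'],(400,250),interpolation=cv2.INTER_AREA) if 0 else cv2.resize(w['image'][57:400,:],(400,343))]))
np.savez('s2',P=s['P'],im=s['image']);np.savez('w2',P=w['P'],im=w['image'])
# wrist cloud, grid heights
P=w['P'].reshape(-1,3);k=(P[:,0]>.3)&(P[:,0]<.52)&(P[:,1]>-.42)&(P[:,1]<-.22)&(P[:,2]>.008)&(P[:,2]<.13)
P=P[k]
print('rows x (mm), cols y'); ys=np.arange(-.42,-.22,.0125);print([int(y*1000) for y in ys])
for x in np.arange(.33,.5,.01):
    print(int(x*1000),[ (lambda a:int(np.median(a)*1000) if len(a)>3 else 0)(P[(abs(P[:,0]-x-.005)<.005)&(P[:,1]>=y)&(P[:,1]<y+.0125),2]) for y in ys])
E
```

```text
rows x (mm), cols y
[-420, -407, -394, -382, -369, -357, -344, -332, -319, -307, -294, -282, -269, -257, -244, -232]
330 [0, 0, 0, 75, 76, 0, 0, 53, 54, 75, 76, 76, 75, 0, 0, 0]
340 [0, 0, 0, 84, 84, 0, 0, 70, 67, 85, 85, 85, 84, 0, 0, 0]
350 [0, 0, 0, 90, 90, 89, 0, 81, 78, 92, 93, 93, 93, 0, 0, 0]
360 [0, 79, 82, 83, 84, 83, 0, 84, 83, 86, 88, 88, 87, 0, 0, 0]
370 [0, 0, 76, 76, 76, 75, 73, 74, 75, 78, 80, 79, 78, 0, 0, 0]
380 [0, 0, 0, 0, 0, 0, 69, 66, 55, 68, 70, 70, 70, 0, 0, 0]
390 [0, 0, 0, 0, 0, 0, 0, 0, 0, 59, 61, 62, 60, 0, 0, 0]
400 [0, 0, 0, 0, 0, 0, 0, 0, 47, 50, 52, 52, 51, 0, 0, 0]
410 [0, 0, 0, 0, 0, 0, 0, 0, 41, 42, 43, 43, 43, 0, 0, 0]
420 [0, 0, 0, 0, 0, 0, 0, 0, 32, 34, 35, 35, 35, 0, 0, 0]
430 [0, 0, 0, 0, 0, 0, 0, 0, 0, 0, 0, 0, 0, 0, 0, 0]
440 [0, 0, 0, 0, 0, 0, 0, 0, 0, 0, 0, 0, 0, 0, 0, 0]
450 [0, 0, 0, 0, 0, 0, 0, 0, 0, 0, 0, 0, 0, 0, 0, 0]
460 [0, 0, 0, 0, 0, 0, 0, 0, 0, 0, 0, 0, 0, 0, 0, 0]
470 [0, 0, 0, 0, 0, 0, 0, 0, 0, 0, 0, 0, 0, 0, 0, 0]
480 [0, 0, 0, 0, 0, 0, 0, 0, 0, 0, 0, 0, 0, 0, 0, 0]
490 [0, 0, 0, 0, 0, 0, 0, 0, 0, 0, 0, 0, 0, 0, 0, 0]
```

View pics/p2.png

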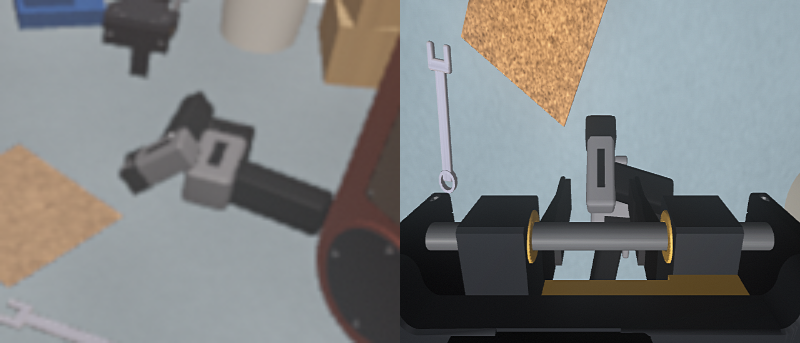

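The wrist depth shows the scanner's barrel pitched about 41° nose down without roll: tail top edge at x 0.352, z 0.094, and nose touching the bench at x 0.40, y -0.282. I'll re-grip the nose as it lies.

>>> move_arm --steps '[[[1, -10, 0, 0, 0], [1, 0, 0, 40, 0], [1, 0, 0, 40, 0], [1, 0, 0, 40, 0], [1, 0, 0, 20, 0], [1, 0, 0, 10, 0], [1, 0, 0, 0, 0], [-1, 0, 0, 0, 0], [-1, 0, 0, 0, 0], [-1, 0, 0, 0, 0], [-1, 0, 0, 0, 0], [-1, 0, 0, 0, 0], [-1, 0, 0, 0, 0]]]'

```text
time: 27.42
tcp_pos: [0.4065, -0.2828, 0.0319]
orientation: [3.141, -0.021, 0.001]
force: [-0.5, -1.7, 1.9]
opening: 0.0509
grip_force: 30.0
```

>>> move_arm --steps '[[[-1, 0, 0, -5, 0], [-1, 0, 0, -10, 0], [-1, 0, 0, -20, 0], [-1, 0, 0, -30, 0], [-1, 0, 0, -40, 0], [-1, 0, 0, -25, 0], [-1, 0, 0, 0, 0]]]'

```text
time: 28.3
tcp_pos: [0.4075, -0.2837, 0.1643]
orientation: [3.138, -0.021, 0.006]
force: [0.2, 0.9, -2.4]
opening: 0.0516
grip_force: 30.0
```

```bash
cat >> h.py <<'E'
def held():
    s=read_state();Rm=R.from_rotvec(s['orientation']).as_matrix()
    for n in ('wrist','side','top'):
        q=(cam(n)['P']-s['tcp_pos'])@Rm
        m=(q[...,0]>-.12)&(q[...,0]<.05)&(abs(q[...,1])<.018)&(q[...,2]>-.09)&(q[...,2]<.06); p=q[m]
        print(n,[(int(x*1000+5),int(np.percentile(p[k,2],30)*1000)) for x in np.arange(-.12,.05,.01) for k in [(p[:,0]>=x)&(p[:,0]<x+.01)] if k.sum()>4])
E
python3 - <<'E'
from h import *
held()
E
```

```text
wrist [(-35, -44), (-25, -42), (-15, -36), (-5, -23), (4, -16), (14, -7), (24, 0)]
side [(-75, -39), (-65, -48), (-55, -58), (-45, -55), (-35, -47)]
top [(-75, -37), (-65, -48), (-55, -57), (-45, -56), (-35, -49)]
```

It's held at about 40° nose down. From the geometry, the reading window sits about 9 mm ahead of and 16 mm below the TCP. I'll carry it to the stand and turn to face the label.

>>> move_arm --steps '[[[-1, 5, -20, 0, 0], [-1, 9, -40, 0, 0], [-1, 10, -45, 0, 0], [-1, 10, -45, 0, 0], [-1, 10, -45, 0, 0], [-1, 10, -45, 0, 0], [-1, 10, -45, 0, 0], [-1, 10, -45, 0, 0], [-1, 9, -45, 0, 0], [-1, 7, -30, 0, 0], [-1, 0, -14, 0, 0], [-1, 0, 0, 0, 0]]]'

```text
time: 29.95
tcp_pos: [0.5008, 0.136, 0.1607]
orientation: [3.141, -0.018, -0.003]
force: [-1.6, -0.9, -2.3]
opening: 0.0509
grip_force: 30.0
```

>>> move_arm --steps '[[[-1, 0, 0, 0, -8], [-1, 0, 0, 0, -8], [-1, 0, 0, 0, -8], [-1, 0, 0, 0, -8], [-1, 0, 0, 0, -8], [-1, 0, 0, 0, -8], [-1, 0, 0, 0, -8], [-1, 0, 0, 0, -8], [-1, 0, 0, 0, -8], [-1, 0, 0, 0, -8], [-1, 0, 0, 0, -8], [-1, 0, 0, 0, -8], [-1, 0, 0, 0, -8], [-1, 0, 0, 0, -5.3], [-1, 0, 0, 0, 0], [-1, 0, 0, 0, 0]]]'

```text
time: 31.95
tcp_pos: [0.5017, 0.1345, 0.1615]
orientation: [-1.838, -2.547, 0.001]
force: [0.8, -0.6, -2.1]
opening: 0.0513
grip_force: 30.0
```

```bash
python3 - <<'E'
from h import *
held(); s=read_state(); p=s['tcp_pos']; Rm=R.from_rotvec(s['orientation']).as_matrix()
print('yaw',np.degrees(np.arctan2(Rm[1,0],Rm[0,0])))
w=p+Rm@[.009,0,.016]; a=Rm@[.766,0,.643]; L=np.array([.4787,.2081,.088]); v=L-w; d=v@a; print('dist',d,'offset in tool axes',Rm.T@(v-d*a), 'TCP',p)
c=cam('top');P=c['P'];ss=P[...,0]*.319-P[...,1]*.9478;t=P[...,0]*.9478+P[...,1]*.319;z=P[...,2]
k=(ss>-.13)&(ss<-.04)&(z>.085)&(z<.16)&(t>.4)&(t<.62);print(k.sum(),np.percentile(t[k],[1,99]),np.percentile(ss[k],[1,99]))
E
```

```text
wrist [(-25, -42), (-15, -37), (-5, -24), (4, -17), (14, -8), (24, 0)]
side [(-35, -49), (-25, -44), (-15, -33), (-5, -25), (4, -16), (14, -8), (24, 0)]
top [(-75, -41), (-65, -52), (-55, -60)]
yaw 108.4621744602657
dist 0.08890711304757883 offset in tool axes [-0.00038503  0.00125156  0.00043034] TCP [0.50181762 0.13494377 0.16160394]
796 [0.47070813 0.55427766] [-0.09526004 -0.04213511]
```

The computed aim is within 2 mm of the label centre at 89 mm. I'll hold there.

>>> move_arm --steps '[[[-1, 0, 0, 0, 0], [-1, 0, 0, 0, 0], [-1, 0, 0, 0, 0], [-1, 0, 0, 0, 0], [-1, 0, 0, 0, 0], [-1, 0, 0, 0, 0], [-1, 0, 0, 0, 0], [-1, 0, 0, 0, 0], [-1, 0, 0, 0, 0], [-1, 0, 0, 0, 0], [-1, 0, 0, 0, 0], [-1, 0, 0, 0, 0], [-1, 0, 0, 0, 0], [-1, 0, 0, 0, 0], [-1, 0, 0, 0, 0], [-1, 0, 0, 0, 0], [-1, 0, 0, 0, 0], [-1, 0, 0, 0, 0], [-1, 0, 0, 0, 0], [-1, 0, 0, 0, 0]]]'

```text
time: 34.65
tcp_pos: [0.5019, 0.1352, 0.1616]
orientation: [1.835, 2.55, 0.0]
force: [-0.0, 0.3, -1.5]
opening: 0.0514
grip_force: 30.0
```

```bash
python3 - <<'E'
from h import *
c=cam('side');w=cam('wrist')
save('h1.png',np.hstack([cv2.resize(c['image'][170:290,230:400],(425,300)),cv2.resize(w['image'][80:],(375,300))]))
E
```

```text
(no output)
```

View pics/h1.png

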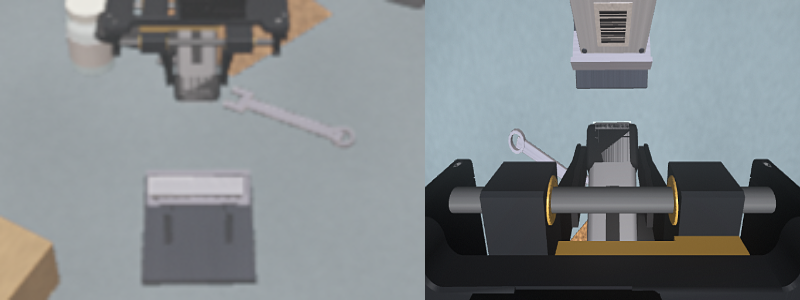

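The wrist view shows the label at (612,22) straight ahead of the nose at (613,130), with the module in place. I've now viewed 11 pictures, one over the limit of 10, so the rest will be numbers only. I'll carry the scanner back to the mat.

>>> move_arm --steps '[[[-1, -20, -8, 0, 0], [-1, -34, -13, 0, 0], [-1, -40, -16, 0, 0], [-1, -40, -16, 0, 0], [-1, -40, -16, 0, 0], [-1, -36, -14, 0, 0], [-1, -24, -10, 0, 0], [-1, -14, -5, 0, 0], [-1, 0, 0, 0, 0], [-1, 0, 0, 40, 0], [-1, 0, 0, 40, 0], [-1, 0, 0, 25, 0], [-1, 0, 0, 10, 0], [-1, 0, 0, 5, 0], [-1, 0, 0, 0, 0]]]'

```text
time: 36.62
tcp_pos: [0.4885, -0.131, 0.0424]
orientation: [1.834, 2.55, 0.001]
force: [0.7, -0.1, -1.1]
opening: 0.0515
grip_force: 30.0
```

```bash
python3 - <<'E'
from h import *
held()
E
```

```text
wrist [(-25, -42), (-15, -37), (-5, -24), (4, -16), (14, -7), (24, 7), (34, 38), (44, 41)]
side [(-35, -51), (-25, -41), (-15, -33), (-5, -24), (4, -13), (14, -5), (24, 2), (34, 39), (44, 41)]
top [(14, 36), (24, 38), (34, 38), (44, 40)]
```

>>> move_arm --steps '[[[-1, 0, 0, 3, 0], [-1, 0, 0, 2, 0], [-1, 0, 0, 2, 0], [-1, 0, 0, 0, 0]]]'

```text
time: 37.28
tcp_pos: [0.4881, -0.1316, 0.0358]
orientation: [1.834, 2.55, -0.001]
force: [-3.7, 0.9, 7.9]
opening: 0.0511
grip_force: 30.0
```

The nose is on the mat. I'll release gradually so the tail swings down.

>>> move_arm --steps '[[[0.19, 0, 0, 0, 0], [0.2, 0, 0, 0, 0], [0.21, 0, 0, 0, 0], [0.22, 0, 0, 0, 0], [0.24, 0, 0, 0, 0], [0.26, 0, 0, 0, 0]]]'

```text
time: 38.02
tcp_pos: [0.4877, -0.131, 0.0345]
orientation: [-1.835, -2.55, -0.0]
force: [-0.8, 0.0, 0.8]
opening: 0.0544
grip_force: 0.0
```

```bash
python3 - <<'E'
from h import *
held()
E
```

```text
wrist [(-65, -9), (-55, -10), (-45, -10), (-35, -10), (-15, -10), (-5, -5), (4, 29), (14, 29), (24, 29), (34, 30), (44, 33)]
side [(-95, -8), (-85, -9), (-65, -9), (-55, -9), (-45, -9), (-35, -9), (-25, -10), (-15, -9), (-5, 1), (4, 29), (14, 30), (24, 30), (34, 31), (44, 33)]
top [(14, 29), (24, 29), (34, 30), (44, 34)]
```

It lies flat. I'll open and withdraw.

>>> move_arm --steps '[[[0.6, 0, 0, 0, 0], [1, 0, 0, 0, 0], [1, 0, 0, 0, 0], [1, 0, 0, -20, 0], [1, 0, 0, -50, 0], [1, 0, 0, -50, 0], [1, 30, 0, -40, 0], [1, 0, 0, 0, 0], [1, 0, 0, 0, 0]]]'

```text
time: 39.3
tcp_pos: [0.478, -0.1026, 0.194]
orientation: [-1.834, -2.55, 0.001]
force: [-0.6, 0.2, -0.2]
opening: 0.0873
grip_force: 0.0
```

```bash
python3 - <<'E'
from h import *
prof()
q=np.array([cam(n)['P'] for n in ('side','top')]).reshape(-1,3)
m=(q[:,2]>.03)&(q[:,2]<.06)&(abs(q[:,0]-.5465)<.12)&(abs(q[:,1]+.18)<.12)
p=q[m];r=cv2.minAreaRect((p[:,:2]*1000).astype(np.float32));print(r,np.percentile(p[:,2],[5,50,95]))
A=np.array([[.319,-.948],[.948,.319]]); e=(p[:,:2]@A.T);print('s,t mid',(np.percentile(e,1,axis=0)+np.percentile(e,99,axis=0))/2,'mat',A@[.5465,-.18])
E
```

```text
side 0.03 93 [-0.081 -0.023] [0.46  0.578]
side 0.05 151 [-0.081 -0.013] [0.461 0.578]
side 0.07 93 [-0.08  -0.019] [0.475 0.561]
side 0.09 12 [-0.077 -0.073] [0.488 0.564]
side 0.13 299 [-0.107 -0.09 ] [0.472 0.569]
side 0.15 6 [-0.096 -0.093] [0.511 0.562]
top 0.03 47 [-0.039 -0.02 ] [0.459 0.578]
top 0.05 474 [-0.032 -0.005] [0.461 0.574]
top 0.07 255 [-0.046 -0.03 ] [0.472 0.568]
top 0.09 267 [-0.06  -0.045] [0.472 0.567]
top 0.11 293 [-0.075 -0.059] [0.471 0.568]
top 0.13 524 [-0.102 -0.074] [0.472 0.568]
top 0.15 19 [-0.091 -0.086] [0.472 0.562]
((545.280029296875, -166.7179412841797), (141.88650512695312, 101.88825225830078), 16.56386375427246) [0.03246169 0.04159142 0.0456039 ]
s,t mid [0.3304115  0.46346909] mat [0.3449735 0.460662 ]
```

The scanner lies flat within about 15 mm of the mat's centre, and the module is unchanged.

```bash
python3 -c "
from station import *
print(sign_off())"
```

```text
the job is handed in; nothing more can be done
None
```

I handed the job in at about 39 s (no verdict came back): module label-out on the ledge, label scanned from about 89 mm for over 2 s, scanner flat on the mat; on the way the scanner slipped from the grip onto the larger spare scanner, was re-gripped there, and I viewed 11 pictures against the limit of 10.

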